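# Park the glass gauge under its dust cover

### The arm

A 7-joint arm with a two-finger parallel gripper is mounted at the origin on the work surface. World frame = base frame: x ahead of the robot, y to its left, z up, the work surface at z = 0. Lengths are in m, angles in degrees, forces in N, time in s.
With the tool pointing down it reaches from about 0.35 to 0.9 m from the base axis. Payload 19.9 kg.
Tool frame: the origin (TCP) lies at the very end of the fingers, on their centre line; the grasp point (between the pads) lies 19 mm behind it; z points along the fingers, y is the line along which they close (so a half turn about z gives the same grasp; the last joint's range is limited). The gripper opens to 94 mm and grips with 3 to 60 N. Pads are 16 mm wide; open, the fingers measure 119 mm over their backs; the gripper's body (75 mm by 177 mm) begins 78 mm behind the grasp point.
Start: joints at [65.46, 23.915, -0.59, 92.452, 0.269, 63.638, -3.037], TCP at [0.236, -0.579, 0.205] pointing down, gripper open.
Joint ranges: [-161.28, 161.28], [-22.2, 115.67], [-73.04, 71.86], [3.21, 147.25], [-68.34, 248.33], [10.77, 114.83], [-161.83, 161.83]. Speed limits (degrees/s): [108.29, 108.29, 136.94, 136.94, 172.46, 172.46, 172.46].

### API

Orientations are given as a 3x3 rotation matrix whose columns are the frame's x, y, z axes.
In Python, from cell import env gives the robot as it stands. The module is installed in compiled form; this text tells all that it offers. Calls block until the motion is done:
- env.reach(position, orientation): joint-space move of the TCP to a pose.
- env.movel(position, rotation=None, vel=0.15): straight line of the TCP; rotation=None keeps the orientation; vel is the mean speed in m/s.
- env.movej(angles): joint-space move.
- env.grip(opening, grip_force=None): finger opening in m; grip_force is the grip in N (None keeps the last); returns when the fingers have stopped.
- env.pause(seconds).
- env.solve_ik(position, orientation): joint angles nearest the present ones, or None.
- env.state(): the state.
- env.read_camera(name): name is "scene" or "top" or "wrist"; returns the picture (400x640x3 uint8, blue, green, red); there is no depth.
- env.calibration(name): a dict with "K" (3x3 intrinsics, pixels), "R" (3x3) and "t" (3): a world point X has camera coordinates R X + t. Camera axes: x right, y down, z forward; pixel columns grow to the right and rows downward; lengths in m; the calibration is good to about 2 mm. The wrist camera is an equidistant fisheye: a pixel r from the principal point sees the ray r / f radians off the axis. A picture is of the moment at which its call begins: read the wrist's pose just before it. calibration takes no time and is no camera call; for the wrist camera it gives the pose at the moment of the call.
A pose or a line that the arm cannot do raises env.MotionError and nothing moves.
- env.job_done(): hands the job in; it is judged then, once.
The state is a dict: "t": time; "qpos": joint angles; "joint_velocities": joint speeds; "joint_torque": joint torques, N m; "eef_pos": TCP position; "ee_rot": TCP orientation; "contact_force": force on the tool from outside, world axes, zero at the start; "torque": the same for the moment, N m; "grip_width": finger opening in m; "grasp_force": force on a finger pad.
Only numpy, scipy, OpenCV 4.12 (cv2) and the standard library are available. Lean on these libraries where they do the work, as an engineer would, in place of code of your own. Each camera call takes 0.05 s, during which the arm holds its last target. There are 200 camera calls.

### The job

Slide the loose glass-faced gauge along the bench, without lifting it, into the empty bay until it is home against the back wall, then press the hinged dust covers of both bays down until their catches snap and hold them flat shut. Be gentle: the gauges must never feel a push or grip of 15 N, nor the covers 40 N. Leave the gauge that is already parked, and everything else on the bench, where it is.

Things in the scene. Friction and masses are not known exactly. Their poses are not given: they have to be found in the camera images.
- gauge_loose: round pressure gauge lying glass up on the bench in front of the bays, not in one: a dark steel disc 90 mm across, 38 mm high, about 0.45 kg; origin under its centre. Its glass breaks if the hand pushes or grips it with 15 N or more; sliding it takes 1 to 4 N
- gauge_parked: identical gauge already standing in bay_b; origin under its centre; as fragile
- bay_a: the empty bay: grey three-walled bay fixed to the bench. Origin on the bench, mid inside; +x points in, to the back wall. Inside 104 mm square: open front at x -52, back wall face at +52; no floor step. Walls 48 mm high, sides 12 mm thick. A catch bracket 54 mm high beside each side wall (|y| 80-93, x -51 to -25 mm). A gauge touching the back wall is at x +7
- bay_b: the bay that already holds a gauge: grey three-walled bay fixed to the bench. Origin on the bench, mid inside; +x points in, to the back wall. Inside 104 mm square: open front at x -52, back wall face at +52; no floor step. Walls 48 mm high, sides 12 mm thick. A catch bracket 54 mm high beside each side wall (|y| 80-93, x -51 to -25 mm). 
- cover_a (a joint): cover of bay_a (the empty bay): aluminium frame, clear pane; 112 mm from hinge to front edge, 128 wide, 7 thick. Rad: 0 shut, grows as the front rises, 1.57 upright. Stiff hinge, stays where left. In the last 0.12 rad spring catches resist with 8-11 N at the front edge, then it snaps to 0 and holds. Must feel less than 40 N.
- cover_a_hinge (a point): point on the hinge line of that cover, mid-width, 57 mm behind bay_a's origin and 50 mm above the bench; turns with the cover: its x axis points from the cover's front edge to the hinge, z is normal to the cover, outward (up when shut)
- cover_a_edge (a point): point on the cover's outer (upper) face, mid-width, 101 mm from the hinge line and 11 mm in from the front edge: the place to press; same axes
- cover_b (a joint): cover of bay_b (the occupied bay): aluminium frame, clear pane; 112 mm from hinge to front edge, 128 wide, 7 thick. Rad: 0 shut, grows as the front rises, 1.57 upright. Stiff hinge, stays where left. In the last 0.12 rad spring catches resist with 8-11 N at the front edge, then it snaps to 0 and holds. Must feel less than 40 N.
- cover_b_hinge (a point): point on the hinge line of that cover, mid-width, 57 mm behind bay_b's origin and 50 mm above the bench; turns with the cover: its x axis points from the cover's front edge to the hinge, z is normal to the cover, outward (up when shut)
- cover_b_edge (a point): point on the cover's outer (upper) face, mid-width, 101 mm from the hinge line and 11 mm in from the front edge: the place to press; same axes
- fitting: small brass pipe fitting, 24 mm across, 38 mm tall, standing between the two bays; origin under its centre (bystander)
- wrench: steel spanner, 190 mm long, lying to the left; origin under its centre (bystander)
- screwdriver: screwdriver, 200 mm long, lying to the right; origin under its centre (bystander)
- oil_can: grey can, 68 mm across, 130 mm tall, standing beyond on the left; origin under its centre (bystander)
- tape: roll of black tape, 100 mm across, 24 mm high, lying on the right; origin under its centre (bystander)

How it is judged:
By the outcome, as a careful person would: the job done as asked, in the order asked, and still so for the second after the job is handed in, with the robot touching nothing.
It also fails if it takes over 72 s, if anything falls off the work surface, if the arm or the gripper's body presses on something with over 40 N, if the wrist force passes 120 N, or if a joint passes its speed limit or range.

## Working session

There is one attempt and no reset: what is moved stays moved. The work goes in short steps, each a Python script; the robot and the scene stay as the last script left them, time stands still between calls to the robot, and variables do not carry over. Pictures are saved under pics/ and viewed, at most 10 in all, crops included, and the job is handed in when it is done.

```bash
mkdir -p pics; python3 - <<'E'
from cell import env
import cv2, numpy as np
for n in ("scene","top"):
    cv2.imwrite(f"pics/{n}0.png",env.read_camera(n)); c=env.calibration(n)
    print(n,np.round(c["K"],1).tolist(),np.round(c["R"],3).tolist(),np.round(c["t"],3).tolist(),"pos",np.round(-c["R"].T@c["t"],3))
s=env.state();print(s["t"],s["eef_pos"],s["contact_force"],s["grip_width"])
print(np.round(s["ee_rot"],3).tolist())
c=env.calibration("wrist");print("wrist pos",-c["R"].T@c["t"],np.round(c["R"],2).tolist(),c["K"].tolist())
E
```

```text
scene [[492.2, 0.0, 324.3], [0.0, 492.2, 200.2], [0.0, 0.0, 1.0]] [[0.31, 0.951, 0.015], [0.706, -0.22, -0.673], [-0.637, 0.219, -0.739]] [-0.181, -0.35, 1.56] pos [ 1.297 -0.247  0.921]
top [[368.0, 0.0, 314.7], [0.0, 368.0, 201.2], [0.0, 0.0, 1.0]] [[0.008, -1.0, -0.027], [-0.983, -0.003, -0.185], [0.185, 0.028, -0.982]] [0.008, 0.576, 0.975] pos [ 0.385 -0.018  1.065]
0.1 [ 0.23563765 -0.57852373  0.20492216] [-0.17260833 -0.24192848  0.05651068] 0.09410252351769512
[[0.926, 0.377, -0.0], [0.377, -0.926, 0.001], [-0.0, -0.001, -1.0]]
wrist pos [ 0.29988606 -0.55354699  0.3840328 ] [[0.38, -0.93, -0.0], [-0.9, -0.37, 0.24], [-0.22, -0.09, -0.97]] [[309.70691628693146, 0.0, 323.1097473397727], [0.0, 309.70691628693146, 203.30059989826196], [0.0, 0.0, 1.0]]
```

View pics/scene0.png

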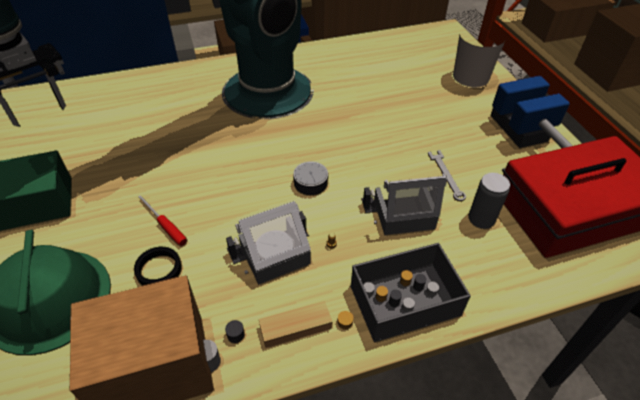

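View pics/top0.png

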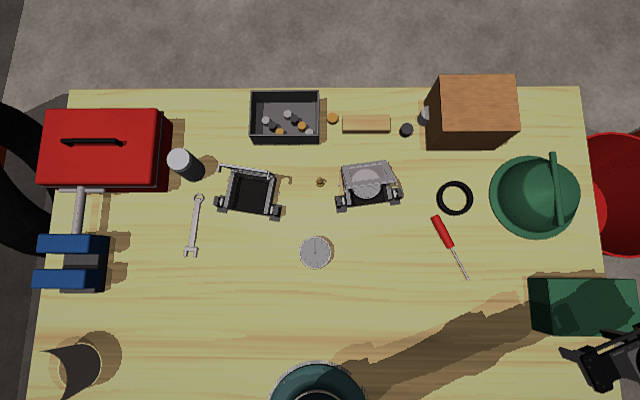

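The scene view shows the gauge at (311,178), bay_a with its cover upright at (408,203), bay_b with its cover half open at (272,243), and the fitting at (332,241). In the top view they are at (317,252), (250,192), (368,185) and (320,182). There is also a small hook-like thing at about (285,180) in the top view. I'll look closer with the wrist camera.

```bash
cat > h.py <<'E'
from cell import env
import cv2, numpy as np
def ray(c,n,px):
    u=np.array([(px[0]-c["K"][0,2])/c["K"][0,0],(px[1]-c["K"][1,2])/c["K"][1,1]])
    if n=="wrist":
        r=np.linalg.norm(u); d=np.array([*(u*np.sinc(r/np.pi)),np.cos(r)])
    else: d=np.array([*u,1.])
    d=c["R"].T@d
    return -c["R"].T@c["t"], d/np.linalg.norm(d)
def plane(c,n,px,z):
    o,d=ray(c,n,px); return o+d*(z-o[2])/d[2]
def tri(rays):
    A=sum(np.eye(3)-np.outer(d,d) for o,d in rays); b=sum((np.eye(3)-np.outer(d,d))@o for o,d in rays)
    X=np.linalg.solve(A,b); return X,[1e3*np.linalg.norm(np.cross(X-o,d)) for o,d in rays]
def proj(c,n,X):
    p=c["R"]@np.asarray(X)+c["t"]
    if n=="wrist":
        a=np.arctan2(np.hypot(p[0],p[1]),p[2]); p=np.array([*(a*p[:2]/np.hypot(p[0],p[1])),1])
    q=c["K"]@(p/p[2]); return q[:2]
def down(yaw):  # tool x axis at yaw (rad) in world
    c,s=np.cos(yaw),np.sin(yaw); return np.array([[c,s,0],[s,-c,0],[0,0,-1.]])
E
python3 - <<'E'
from h import *
c=env.calibration("top")
for n,p,z in (("gauge",(317,252),.038),("a",(250,192),0),("b",(368,185),.03),("fit",(320,182),.038),("hook",(285,180),0)):
    print(n,plane(c,"top",p,z))
for i,P in enumerate([(.42,.06,.36),(.42,-.10,.36)]):
    env.reach(P,down(0)); env.pause(.3)
    w=env.calibration("wrist"); im=env.read_camera("wrist"); cv2.imwrite(f"pics/w{i}.png",im); np.savez(f"pics/w{i}.npz",**w)
s=env.state();print(s["t"],s["qpos"],s["contact_force"])
E
python3 -c "
import cv2
for i in(0,1):cv2.imwrite(f'pics/w{i}s.png',cv2.resize(cv2.imread(f'pics/w{i}.png'),(800,500),interpolation=cv2.INTER_CUBIC))"
```

```text
gauge [0.43572334 0.00368735 0.038     ]
a [6.13275446e-01 2.04896547e-01 2.22044605e-16]
b [ 0.62805158 -0.14153013  0.03      ]
fit [ 0.6348209  -0.00362569  0.038     ]
hook [0.6500803  0.10138044 0.        ]
3.9083 [ 43.96313985  -2.78275086 -33.02086196 104.25223387  -1.54389516
  78.07895834 -78.65513715] [-0.18615467 -0.04685686 -0.25224505]
```

View pics/w0s.png

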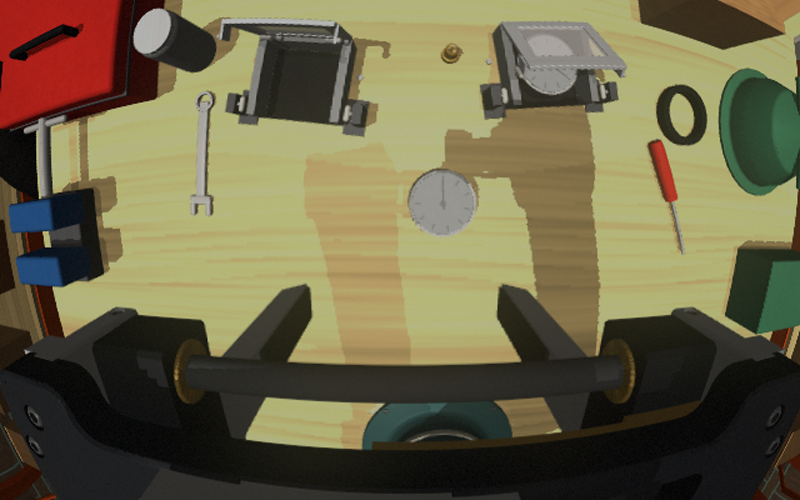

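View pics/w1s.png

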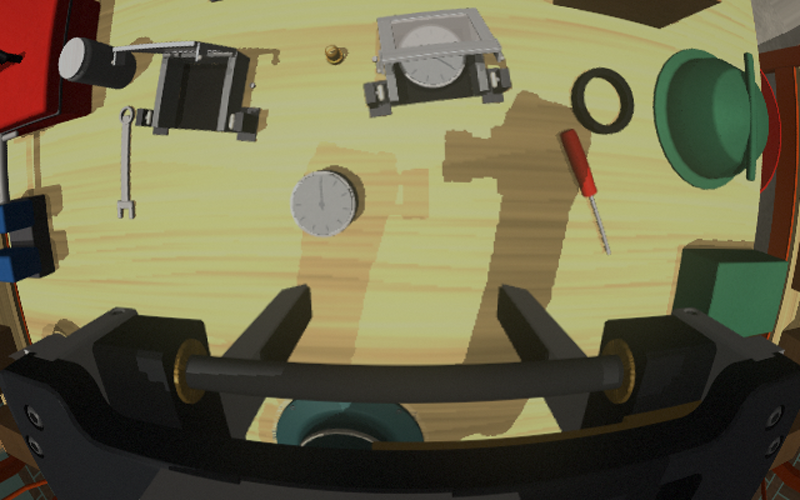

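w0 (scaled 1.25×) shows the loose gauge at (443,202), bay_a at (297,85) with its cover upright, and bay_b at (550,75) with its cover about 45° open. w1 shows them at (324,203), (205,90) and (440,60). The "hook" is only the cover's shadow. Next I'll take closer stereo pairs of each bay and measure the gauge.

```bash
cat > look.py <<'E'
from h import *
rs=[]
for i,(x,y) in enumerate([(443,202),(324,203)]):
    im=cv2.imread(f"pics/w{i}.png"); w=dict(np.load(f"pics/w{i}.npz"))
    hsv=cv2.cvtColor(im,cv2.COLOR_BGR2HSV); m=((hsv[...,1]<60)&(hsv[...,2]>70)).astype(np.uint8)*255
    m=cv2.morphologyEx(m,cv2.MORPH_CLOSE,np.ones((5,5)))
    cs,_=cv2.findContours(m,cv2.RETR_EXTERNAL,cv2.CHAIN_APPROX_NONE)
    k=max((k for k in cs if cv2.pointPolygonTest(k,(x/1.25,y/1.25),False)>=0),key=cv2.contourArea)
    (cx,cy),ax,_=cv2.fitEllipse(k); print("gauge px",cx,cy,ax,"plane .038:",plane(w,"wrist",(cx,cy),.038))
    rs.append(ray(w,"wrist",(cx,cy)))
print("gauge",tri(rs))
for b,y in (("a",.205),("b",-.14)):
    out=[]
    for i,dy in enumerate((.07,-.07)):
        env.reach((.45,y+dy,.20),down(0)); env.pause(.3)
        w=env.calibration("wrist"); im=env.read_camera("wrist"); cv2.imwrite(f"pics/{b}{i}.png",im); np.savez(f"pics/{b}{i}.npz",**w)
        u,v=proj(w,"wrist",(.62,y,.05)); x0=int(np.clip(u-100,0,440)); y0=int(np.clip(v-130,0,130))
        print(b,i,"crop origin",x0,y0)
        out.append(cv2.resize(im[y0:y0+270,x0:x0+200],None,fx=2,fy=2,interpolation=cv2.INTER_CUBIC))
    cv2.imwrite(f"pics/{b}m.png",np.hstack(out))
print(env.state()["t"])
E
python3 look.py
```

```text
gauge px 353.5422668457031 162.2622528076172 (53.287845611572266, 53.6285514831543) plane .038: [0.4362535  0.01046969 0.038     ]
gauge px 257.7189025878906 162.5256805419922 (52.166900634765625, 52.47965621948242) plane .038: [0.4365819  0.00841689 0.038     ]
gauge (array([0.43572744, 0.00983394, 0.0314565 ]), [np.float64(0.16538485855388987), np.float64(0.16538485855390592)])
a 0 crop origin 287 0
a 1 crop origin 159 0
b 0 crop origin 289 0
b 1 crop origin 158 0
8.8917
```

View pics/am.png

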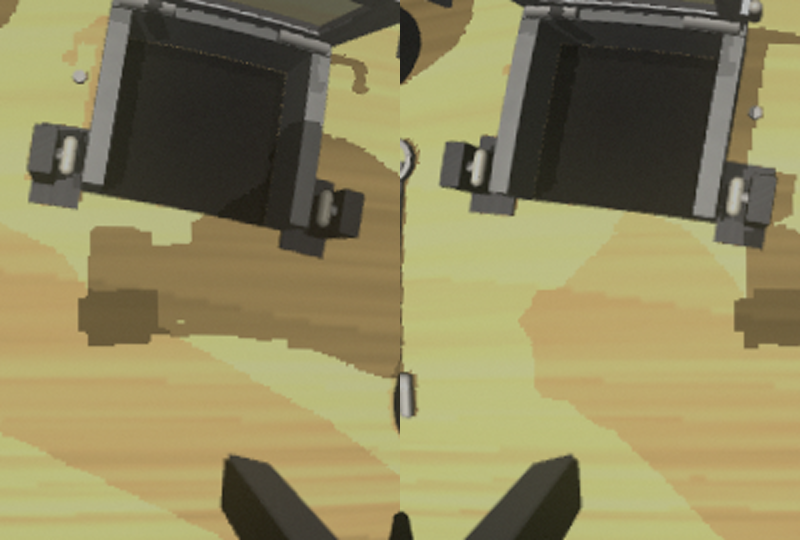

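View pics/bm.png

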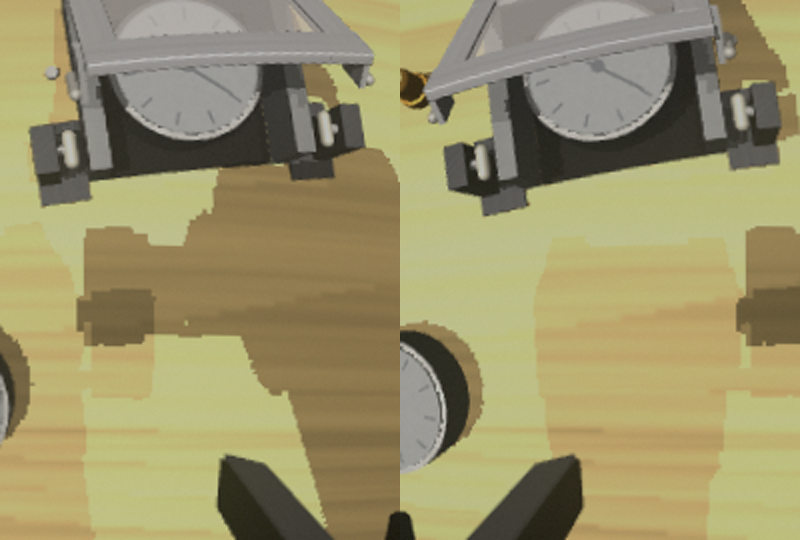

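am: bay_a front wall-top ends (2× crop) in the left view: outer/inner (85,184)/(104,187) and (291,222)/(312,225). In the right view: (89,192)/(111,195) and (293,216)/(315,219). bm: (88,168)/(112,167) and (289,150)/(310,150) on the left; (94,180)/(115,180) and (306,140)/(326,137) on the right. Cover_b's front edge runs (90,63)–(372,55) on the left and (2,88)–(318,28) on the right.

```bash
cat > meas.py <<'E'
from h import *
O={"a":[(287,0),(159,0)],"b":[(289,0),(158,0)]}
P={"a":{"Lo":((85,184),(89,192)),"Li":((104,187),(111,195)),"Ri":((291,222),(293,216)),"Ro":((312,225),(315,219))},
   "b":{"Lo":((88,168),(94,180)),"Li":((112,167),(115,180)),"Ri":((289,150),(306,140)),"Ro":((310,150),(326,137)),
        "cL":((90,63),(2,88)),"cR":((372,55),(318,28))}}
bay={}
for b in "ab":
    W=[dict(np.load(f"pics/{b}{i}.npz")) for i in (0,1)]; T={};Z={}
    for k,pp in P[b].items():
        px=[(np.array(p)/2+o) for p,o in zip(pp,O[b])]
        X,e=tri([ray(w,"wrist",q) for w,q in zip(W,px)]); T[k]=X
        Z[k]=np.mean([plane(w,"wrist",q,.048) for w,q in zip(W,px)],0)
        print(b,k,np.round(X,4),np.round(e,1),"z48:",np.round(Z[k][:2],4))
    L=(Z["Lo"]+Z["Li"])/2; R=(Z["Ro"]+Z["Ri"])/2; d=(L-R)[:2]; wdt=np.linalg.norm(d); yv=d/wdt; xv=np.array([yv[1],-yv[0]])
    o=((L+R)/2)[:2]+.052*xv
    print("bay",b,"width(116)",wdt,"origin",o,"yaw",np.degrees(np.arctan2(xv[1],xv[0])))
    bay[b]=np.array([*o,np.arctan2(xv[1],xv[0])])
np.savez("bay.npz",**bay)
def pt(b,x,y,z):
    o=bay[b]; c,s=np.cos(o[2]),np.sin(o[2]); return np.array([o[0]+c*x-s*y,o[1]+s*x+c*y,z])
def cov(b,th,r,y,n=.0035): # point on cover at r from hinge, n along normal
    return pt(b,.057-r*np.cos(th)+n*np.sin(th),y,.05+r*np.sin(th)+n*np.cos(th))
ims={"scene":cv2.imread("pics/scene0.png"),"top":cv2.imread("pics/top0.png")}
for b,ths in (("a",(75,90,105)),("b",(30,45,60))):
  for th,col in zip(ths,((0,0,255),(0,255,0),(255,0,0))):
    for n in ims:
      c=env.calibration(n)
      q=np.array([proj(c,n,cov(b,np.radians(th),.112,y)) for y in (.064,-.064)])
      cv2.polylines(ims[n],[np.round((q)*16).astype(np.int32)],False,col,1,cv2.LINE_8,4)
      f=np.array([proj(c,n,pt(b,x,y,.048)) for x,y in ((-.052,.064),(.064,.064),(.064,-.064),(-.052,-.064))])
      cv2.polylines(ims[n],[np.round(f*16).astype(np.int32)],True,(255,0,255),1,cv2.LINE_8,4)
s=cv2.resize(ims["scene"][170:290,220:460],None,fx=3.3,fy=2.5*1.0,interpolation=cv2.INTER_NEAREST)
t=cv2.resize(ims["top"][150:225,200:420],(s.shape[1],270),interpolation=cv2.INTER_NEAREST)
cv2.imwrite("pics/ov.png",np.vstack([s,t])[:600,:800])
E
python3 meas.py
```

```text
a Lo [0.56   0.2677 0.0504] [0.5 0.5] z48: [0.5603 0.2682]
a Li [0.5588 0.2574 0.0426] [0.1 0.1] z48: [0.5582 0.2565]
a Ri [0.5428 0.1545 0.0493] [0.7 0.7] z48: [0.5428 0.1543]
a Ro [0.5413 0.1429 0.0519] [1.1 1.1] z48: [0.5416 0.1422]
bay a width(116) 0.11536195106946161 origin [0.60216805 0.19762961] yaw -8.481160881678946
b Lo [ 0.5678 -0.0794  0.0503] [0.3 0.3] z48: [ 0.5682 -0.079 ]
b Li [ 0.5676 -0.092   0.0505] [1.2 1.2] z48: [ 0.568  -0.0916]
b Ri [ 0.5871 -0.1959  0.0331] [0.3 0.3] z48: [ 0.5842 -0.1935]
b Ro [ 0.5876 -0.207   0.0387] [0.2 0.2] z48: [ 0.5857 -0.2052]
b cL [ 0.595  -0.0771  0.152 ] [1.2 1.2] z48: [ 0.6297 -0.0484]
b cR [ 0.6189 -0.2043  0.1261] [0.4 0.4] z48: [ 0.6497 -0.2243]
bay b width(116) 0.1152752439071593 origin [ 0.62794914 -0.13470456] yaw 8.420378961828602
```

View pics/ov.png

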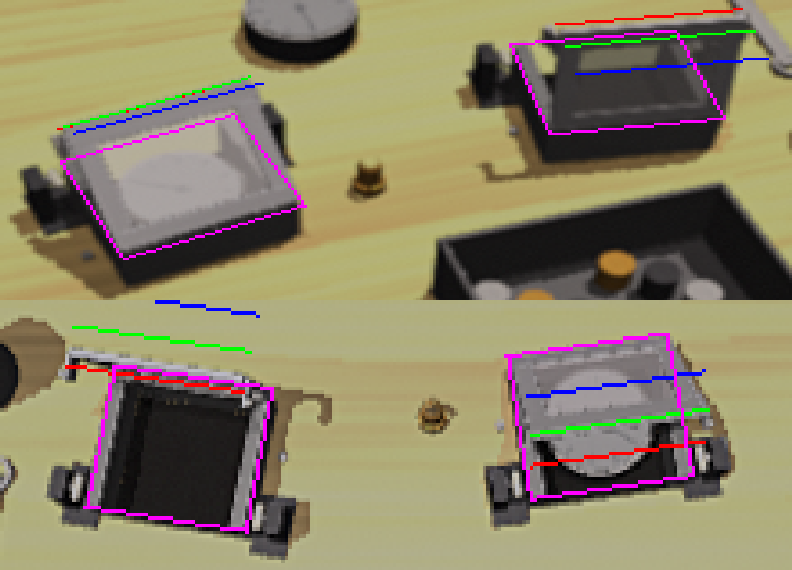

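The overlay fits the bay outlines. It puts cover_a at about 80° (edge between the red 75° and green 90° lines) and cover_b at about 47°. The widths (115 mm vs 116) and heights (~48 mm) match. Leg 1 cradles the gauge between two part-open fingertips and slides it to bay_a's axis.

```bash
cat >> h.py <<'E'
import os
if os.path.exists("bay.npz"): bay=dict(np.load("bay.npz"))
def pt(b,x,y,z):
    o=bay[b]; c,s=np.cos(o[2]),np.sin(o[2]); return np.array([o[0]+c*x-s*y,o[1]+s*x+c*y,z])
def cov(b,th,r,y,n=.0035):
    return pt(b,.057-r*np.cos(th)+n*np.sin(th),y,.05+r*np.sin(th)+n*np.cos(th))
def gauge(guess,n="wrist",tag=None):
    w=env.calibration(n); im=env.read_camera(n)
    if tag: cv2.imwrite(f"pics/{tag}.png",im)
    hsv=cv2.cvtColor(im,cv2.COLOR_BGR2HSV); m=((hsv[...,1]<60)&(hsv[...,2]>70)).astype(np.uint8)*255
    m=cv2.morphologyEx(m,cv2.MORPH_CLOSE,np.ones((5,5)))
    cs,_=cv2.findContours(m,cv2.RETR_EXTERNAL,cv2.CHAIN_APPROX_NONE)
    p=proj(w,n,[*guess,.038]); k=[k for k in cs if cv2.contourArea(k)>100 and cv2.pointPolygonTest(k,tuple(map(float,p)),True)>-8]
    if not k: return None,p
    (cx,cy),ax,_=cv2.fitEllipse(max(k,key=cv2.contourArea)); return plane(w,n,(cx,cy),.038)[:2],ax
E
cat > leg1.py <<'E'
from h import *
g=np.array([.4364,.0095]); T=pt("a",-.14,0,0)[:2]; d=(T-g)/np.linalg.norm(T-g); yaw=np.arctan2(d[1],d[0])
print("T",T,np.degrees(yaw))
for k in (0,np.pi):
    print([None if (q:=env.solve_ik((*p,z),down(y0+k))) is None else np.round(q).tolist() for p,z,y0 in ((g-.08*d,.12,yaw),(T-.045*d,.012,yaw),(pt("a",-.22,0,0)[:2],.012,bay["a"][2]),(pt("a",-.038,0,0)[:2],.012,bay["a"][2]))])
env.grip(.05,5)
env.reach((*(g-.08*d),.10),down(yaw)); env.movel((*(g-.08*d),.012),vel=.1)
s=env.state();f0=s["contact_force"]; print("t",s["t"],"width",s["grip_width"],f0)
n=np.linalg.norm(T-g)
for a in np.r_[-.045,np.linspace(.0,n,6)]:
    p=g+d*(a-.0454) if a>=0 else g-d*.055
    env.movel((*p,.012),vel=.045); s=env.state(); print(np.round(a,3),np.round(s["contact_force"]-f0,2),s["t"])
p=T-d*.075
env.movel((*p,.012),vel=.1); env.movel((*p,.10),vel=.15); env.pause(.2)
print(gauge(T,tag="l1"),gauge(T,"top"),env.state()["t"])
E
python3 leg1.py
```

```text
T [0.46369904 0.2182774 ] 82.55045878704291
[[59.0, 21.0, -62.0, 122.0, 24.0, 50.0, -24.0], [15.0, 37.0, -49.0, 118.0, 41.0, 44.0, -67.0], [-8.0, 27.0, -32.0, 124.0, 25.0, 35.0, -156.0], [10.0, 44.0, -46.0, 102.0, 40.0, 51.0, -152.0]]
[[-48.0, 20.0, 63.0, 125.0, -24.0, 48.0, -158.0], [24.0, 45.0, -62.0, 118.0, 52.0, 52.0, 104.0], [21.0, 48.0, -71.0, 123.0, 59.0, 56.0, -4.0], [24.0, 60.0, -70.0, 102.0, 62.0, 67.0, 14.0]]
t 11.775 width 0.050017017401009195 [-0.59410106  0.12825957  0.57863675]
-0.045 [ 0.38 -0.72 -0.08] 12.4833
0.0 [-0.01 -0.39 -0.16] 12.85
0.042 [ 0.96  0.17 -1.2 ] 13.9333
0.084 [ 0.11  0.2  -1.  ] 15.0167
0.126 [ 0.7  -0.29 -1.  ] 16.1
0.168 [ 0.03 -0.71 -0.69] 17.1833
0.211 [ 0.46 -0.27 -1.08] 18.2667
(array([0.46466744, 0.2186704 ]), (112.06168365478516, 113.42284393310547)) (None, array([240.3821413 , 241.42918692])) 19.75
```

Leg 1 worked: the gauge is within 1 mm of the target. Next I check the IK options for leg 2, with the tool either flipped or tilted back to keep the camera clear of the upright cover.

```bash
cat >> h.py <<'E'
from scipy.spatial.transform import Rotation as Ro
def tilt(yaw,deg):  # deg>0: tool top leans back (against yaw direction), tips point forward
    return Ro.from_euler("z",yaw).as_matrix()@Ro.from_euler("y",-deg,degrees=True).as_matrix()@down(0)
E
python3 - <<'E'
from h import *
y=bay["a"][2]; print(tilt(0,15)[:,2])
for nm,R in (("plain",down(y)),("tilt15",tilt(y,15)),("flip",down(y+np.pi)),("flip tilt",tilt(y,10)@np.diag([-1,-1,1]))):
    print(nm,[None if (q:=env.solve_ik(pt("a",x,0,z),R)) is None else np.round(q).tolist() for x,z in ((-.22,.1),(-.22,.012),(-.038,.012),(-.038,.1))])
for b in "ab":
  for nm,k in (("plain",0),("flip",np.pi)):
    R=down(bay[b][2]+k)
    print(b,nm,[None if (q:=env.solve_ik(pt(b,x,0,z),R)) is None else np.round(q).tolist() for x,z in ((.085,.2),(.085,.15),(-.044,.055))])
E
```

```text
[ 0.25881905  0.         -0.96592583]
plain [[0.0, 19.0, -40.0, 121.0, 17.0, 46.0, -149.0], [-8.0, 27.0, -32.0, 124.0, 25.0, 35.0, -156.0], [-1.0, 38.0, -28.0, 103.0, 25.0, 45.0, -141.0], [2.0, 32.0, -33.0, 100.0, 21.0, 54.0, -138.0]]
tilt15 [[-62.0, 10.0, 20.0, 131.0, 16.0, 31.0, -154.0], [-71.0, 24.0, 31.0, 134.0, -1.0, 16.0, -140.0], [-14.0, 32.0, -17.0, 114.0, 39.0, 28.0, -160.0], [-5.0, 25.0, -27.0, 112.0, 33.0, 39.0, -153.0]]
flip [[17.0, 26.0, -62.0, 121.0, 30.0, 50.0, 19.0], [19.0, 45.0, -68.0, 123.0, 56.0, 52.0, -2.0], [22.0, 56.0, -66.0, 102.0, 58.0, 63.0, 17.0], [24.0, 50.0, -70.0, 100.0, 50.0, 69.0, 21.0]]
flip tilt [[14.0, 21.0, -62.0, 126.0, 39.0, 44.0, 7.0], [13.0, 39.0, -64.0, 129.0, 66.0, 47.0, -15.0], [20.0, 50.0, -62.0, 109.0, 67.0, 55.0, 6.0], [24.0, 44.0, -70.0, 107.0, 58.0, 61.0, 13.0]]
a plain [[3.0, 37.0, -32.0, 78.0, 20.0, 71.0, -129.0], [2.0, 39.0, -31.0, 81.0, 21.0, 66.0, -130.0], [0.0, 35.0, -31.0, 103.0, 23.0, 49.0, -140.0]]
a flip [[20.0, 52.0, -71.0, 77.0, 48.0, 83.0, 34.0], [21.0, 55.0, -70.0, 80.0, 51.0, 80.0, 32.0], [23.0, 53.0, -69.0, 102.0, 54.0, 66.0, 18.0]]
b plain [[30.0, 39.0, -37.0, 76.0, 24.0, 73.0, -90.0], [29.0, 41.0, -35.0, 79.0, 24.0, 68.0, -90.0], [36.0, 36.0, -35.0, 102.0, 26.0, 50.0, -91.0]]
b flip [[44.0, 53.0, -71.0, 75.0, 50.0, 85.0, 76.0], [45.0, 56.0, -71.0, 78.0, 53.0, 81.0, 74.0], [57.0, 55.0, -70.0, 101.0, 56.0, 68.0, 68.0]]
```

Flip is feasible. Leg 2 uses it, with fine force-checked steps near home.

```bash
cat > leg2.py <<'E'
from h import *
y=bay["a"][2]; R=down(y+np.pi); c,s=np.cos(y),np.sin(y); ax=np.array([c,s])
g=np.array([.4647,.2187])-bay["a"][:2]; gx,gy=g@ax,g@np.array([-s,c]); print("gauge in bay",gx,gy)
env.movel((*env.state()["eef_pos"][:2],.13)); env.reach(pt("a",gx-.085,gy,.13),R); env.movel(pt("a",gx-.085,gy,.012),vel=.12)
f0=env.state()["contact_force"]; print(env.state()["t"])
def go(x,yy,v):
    env.movel(pt("a",x-.0454,yy,.012),vel=v); st=env.state(); f=st["contact_force"]-f0
    print(round(x,4),"axial",round(f[:2]@ax,2),"lat",round(f[:2]@[-s,c],2),"t",st["t"]); return f[:2]@ax
go(gx-.01,gy,.06); go(gx,gy,.03)
for x,yy in ((-.11,gy/2),(-.08,0),(-.05,0),(-.02,0),(-.003,0)): go(x,yy,.045)
for x in np.arange(-.002,.0125,.001):
    if go(x,0,.02)<-5: break
E
python3 leg2.py
```

```text
gauge in bay -0.1390723095227675 0.0005656047026798804
22.5167
-0.1491 axial -0.7 lat 1.39 t 23.1583
-0.1391 axial 0.08 lat 1.25 t 23.6417
-0.11 axial 0.55 lat 0.35 t 24.4417
-0.08 axial 0.01 lat 0.88 t 25.2583
-0.05 axial -0.09 lat 0.6 t 26.075
-0.02 axial -0.46 lat 1.63 t 26.8917
-0.003 axial -0.69 lat 0.92 t 27.4167
-0.002 axial -0.87 lat 0.76 t 27.6667
-0.001 axial -1.93 lat 0.36 t 27.9167
0.0 axial -3.48 lat 0.97 t 28.1667
0.001 axial -1.29 lat 1.53 t 28.4167
0.002 axial -2.31 lat 1.27 t 28.6667
0.003 axial -1.85 lat 2.09 t 28.9167
0.004 axial -1.1 lat 1.3 t 29.1667
0.005 axial -1.46 lat 0.3 t 29.4167
0.006 axial -1.46 lat 2.01 t 29.6667
0.007 axial -5.97 lat -0.7 t 29.9167
```

Axial force jumped to 6 N exactly at x = +7 mm, which means home. I retreat, check with the camera, and save a view.

```bash
python3 - <<'E'
from h import *
y=bay["a"][2]
env.movel(pt("a",-.12,0,.012),vel=.1); env.movel(pt("a",-.12,0,.2),vel=.25)
env.grip(.0,5); env.reach(pt("a",-.14,0,.22),down(y)); env.pause(.3)
w=env.calibration("wrist"); im=env.read_camera("wrist"); cv2.imwrite("pics/h.png",im); np.savez("pics/h.npz",**w)
G=pt("a",.007,0,.038); u,v=proj(w,"wrist",G); 
for rr in (.045,):
    q=np.array([proj(w,"wrist",G+[rr*np.cos(t),rr*np.sin(t),0]) for t in np.linspace(0,6.28,60)])
print(u,v)
k=4; x0,y0=int(u-90),max(0,int(v-70)); cr=cv2.resize(im[y0:y0+140,x0:x0+180],None,fx=k,fy=k,interpolation=cv2.INTER_CUBIC)
cv2.polylines(cr,[((q-[x0,y0])*k).astype(np.int32)],True,(0,0,255),1)
for th in (75,80,85):
    e=np.array([proj(w,"wrist",cov("a",np.radians(th),.112,yy)) for yy in (.064,-.064)]); cv2.polylines(cr,[((e-[x0,y0])*k).astype(np.int32)],False,(0,255,0),1)
cv2.imwrite("pics/hc.png",cr); print(gauge(G[:2]),G,env.state()["t"],env.state()["grip_width"])
E
```

```text
323.10094180263 63.81188452365461
(array([0.60225451, 0.20409471]), (125.79105377197266, 140.4383544921875)) [0.6090915  0.19659722 0.038     ] 35.5083 0.00035640166416195726
```

View pics/hc.png

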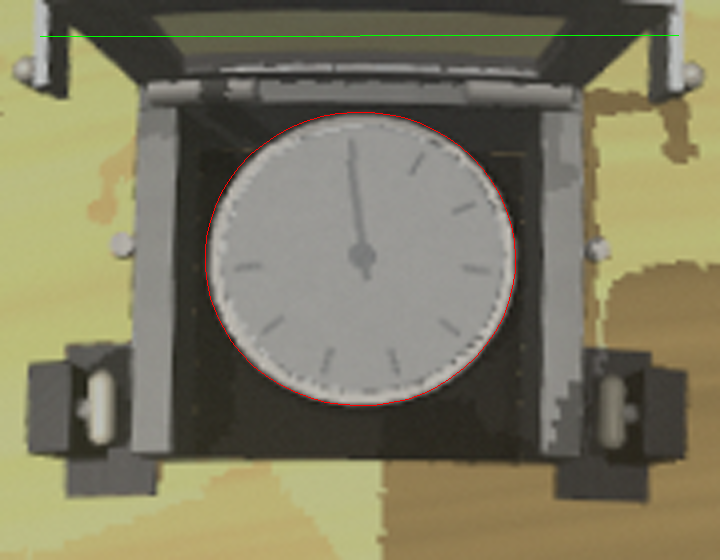

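The view confirms it: the gauge rim (centre (362,258)) coincides with the predicted home circle, and cover_a stands at about 80°. Now I close cover A with the closed fingertips along the hinge arc.

```bash
cat > close.py <<'E'
from h import *
import sys
b,start=sys.argv[1],float(sys.argv[2]); R=down(bay[b][2])
def tgt(th,n=.0035):
    t=np.radians(th); return cov(b,t,.101,0,n)+(pt(b,1,0,0)-pt(b,0,0,0))*.008*np.sin(t)
p=tgt(start,.012); p[2]=max(p[2]+.04,env.state()["eef_pos"][2],.2)
env.movel((*env.state()["eef_pos"][:2],max(p[2],.2)),vel=.25) if env.state()["eef_pos"][2]<.19 else None
env.reach(p,R); q=tgt(start,.012); env.movel(q,vel=.15); env.pause(.1)
f0=env.state()["contact_force"]; print("t",env.state()["t"])
for th in np.r_[np.arange(start-8,13,-8),np.arange(10,3,-2),np.arange(3,-4.1,-.5)]:
    env.movel(tgt(th),vel=.08); s=env.state(); f=s["contact_force"]-f0
    print(round(th,1),np.round(f,1),"z",round(s["eef_pos"][2],4),"t",round(s["t"],2))
    if np.linalg.norm(f)>(20 if th<2.5 else 28): break
E
python3 close.py a 96
```

```text
t 37.1417
88.0 [ 0.1 -0.5 -0.2] z 0.1516 t 37.58
80.0 [ 0.3 -0.1 -0.7] z 0.1502 t 37.9
72.0 [ 0.2 -0.1 -0.4] z 0.1472 t 38.23
64.0 [-0.2  0.9 -0.4] z 0.1424 t 38.57
56.0 [ 0.3 -0.4  0.6] z 0.1358 t 38.9
48.0 [-1.  -0.1  0.5] z 0.1274 t 39.23
40.0 [0.5 0.5 0.2] z 0.1176 t 39.57
32.0 [ 0.8 -0.  -0.5] z 0.1063 t 39.9
24.0 [0.2 0.2 0. ] z 0.0938 t 40.23
16.0 [-0.2 -0.3  0.2] z 0.0807 t 40.57
10.0 [-0.9  0.6  1.8] z 0.0706 t 40.85
8.0 [1.7 0.5 2. ] z 0.0677 t 41.1
6.0 [-0.5  0.7 -0.8] z 0.0639 t 41.35
4.0 [-0.3  1.1 -0.8] z 0.0602 t 41.6
3.0 [-0.3  0.2 -0.3] z 0.0587 t 41.85
2.5 [0.2 0.  0. ] z 0.0579 t 42.1
2.0 [-0.9  0.9  3.7] z 0.0572 t 42.35
1.5 [-4.  -0.6 14.8] z 0.0569 t 42.6
1.0 [-8.5 -1.1 26.2] z 0.0566 t 42.85
```

It went rigid at z = 0.057, the height of a shut cover's upper face. I back off and look.

```bash
python3 - <<'E'
from h import *
p=env.state()["eef_pos"]; env.movel((*p[:2],.16),vel=.2); env.reach((.45,.03,.26),down(0)); env.pause(.2)
w=env.calibration("wrist"); im=env.read_camera("wrist"); cv2.imwrite("pics/c.png",im)
cv2.imwrite("pics/cc.png",cv2.resize(im[0:190,60:580],(800,292),interpolation=cv2.INTER_CUBIC)); s=env.state();print(s["t"],s["contact_force"])
E
```

```text
44.6833 [0.04165397 0.15900527 0.8897441 ]
```

View pics/cc.png

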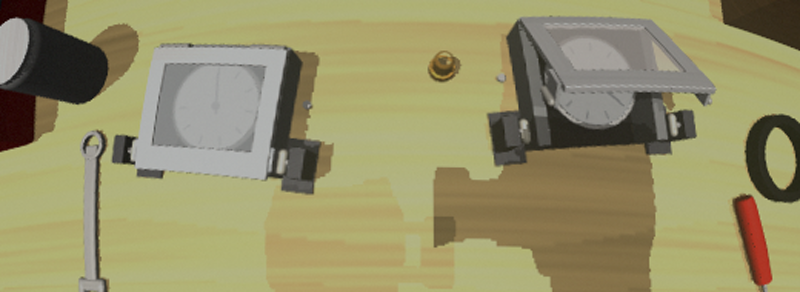

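The picture shows cover A lying flat between its catches (front edge (137,172)–(268,180)), with the gauge seen home beneath it. Cover B is still open. Closing B.

```bash
python3 close.py b 66; python3 - <<'E'
from h import *
p=env.state()["eef_pos"]; env.movel((*p[:2],.16),vel=.2); env.reach((.45,.03,.26),down(0)); env.pause(.2)
w=env.calibration("wrist"); im=env.read_camera("wrist"); cv2.imwrite("pics/f.png",im)
# overlay predicted top-face outline of the shut covers (z=.057) in red, 7 deg open in blue
o=cv2.resize(im[0:190,60:580],None,fx=1.538,fy=1.538,interpolation=cv2.INTER_CUBIC)
w2=[]
for b in "ab":
  for th,col in ((0,(0,0,255)),(7,(255,0,0))):
    q=np.array([proj(w,"wrist",cov(b,np.radians(th),r,y,.007)) for r,y in ((0,.064),(.112,.064),(.112,-.064),(0,-.064))])
    cv2.polylines(o,[((q-[60,0])*1.538*16).astype(np.int32)],False,col,1,cv2.LINE_AA,4)
sc=env.read_camera("scene")[160:290,200:520]
cv2.imwrite("pics/ff.png",np.vstack([o[:,:799],cv2.resize(sc,(799,300))])); s=env.state();print(s["t"],s["contact_force"])
E
```

```text
t 46.8583
58.0 [-0.4  0.1  0.2] z 0.1379 t 47.3
50.0 [-0.2 -0.5  0.5] z 0.1298 t 47.63
42.0 [-0.4 -0.   1. ] z 0.1202 t 47.97
34.0 [ 0.1 -0.4 -0.1] z 0.1093 t 48.3
26.0 [-0.1  0.1  0.7] z 0.097 t 48.63
18.0 [0.3 0.5 1.4] z 0.0841 t 48.97
10.0 [-1.8  0.1  1.5] z 0.0706 t 49.3
8.0 [1.  0.6 1.9] z 0.0677 t 49.55
6.0 [ 0.4 -0.2  0.2] z 0.0639 t 49.8
4.0 [0.8 0.6 0.8] z 0.0603 t 50.05
3.0 [-0.7  0.1 -0.2] z 0.0587 t 50.3
2.5 [-0.3 -0.3  1.1] z 0.0579 t 50.55
2.0 [-0.7  0.1  5.4] z 0.0573 t 50.8
1.5 [-4.6  2.7 15.5] z 0.0569 t 51.05
1.0 [-6.9  3.8 25.9] z 0.0566 t 51.3
53.2667 [-0.02667675 -0.42905351  0.94869325]
```

View pics/ff.png

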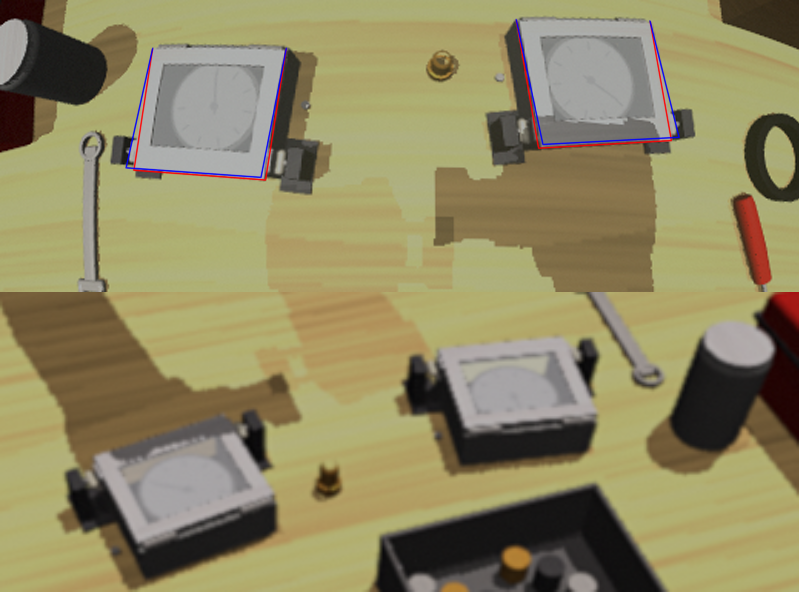

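Both covers lie on the red shut outlines (A (135,168)–(266,180), B (541,149)–(672,140)), and both stopped rigid at the same 57 mm. The fitting, wrench and parked gauge look undisturbed. Handing in.

```bash
python3 -c "
from cell import env
print(env.job_done())"
```

```text
the job is handed in; nothing more can be done
None
```

The job is handed in: the loose gauge is home against bay_a's back wall and both covers are shut flat. Peak tool forces read were about 6 N on the gauge and 28 N on a cover, at 53 s of the 72 s allowed; the snaps weren't felt directly, and no verdict came back.

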